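# Tip the drained tube racks back onto their feet

## Task

Two empty tube racks have been left standing on end to dry. Tip each one over where it stands by pushing it with the fingertips, so that it comes down on its feet with its tube holes facing up, ready to be filled. Do not grip, lift or shove the racks along, and leave the bottle and everything else on the bench undisturbed.

Things in the scene. Friction and masses are not known exactly. Their poses are not given: they have to be found in the camera images.
- rack_long: Empty tube rack standing on end: 200 mm tall, 90 wide, 66 thick, about 200 g (+-35 %). Origin: centre of the end it stands on. Its x axis points at the flat face with the tube holes (33 from the origin), -x to its feet (at 33); y across, z up its length. On its feet, x points up. Holes face the robot (within 20 degrees): it is to fall away from the robot.
- rack_short: Empty tube rack standing on end: 170 mm tall, 76 wide, 62 thick, about 160 g (+-35 %). Origin: centre of the end it stands on. Its x axis points at the flat face with the tube holes (31 from the origin), -x to its feet (at 31); y across, z up its length. On its feet, x points up. Feet face the robot (within 20 degrees): it is to fall towards the robot.
- rack_long_edge (a point): Middle of the lower edge about which rack_long tips, 27 mm from its origin along its -x, on the bench. Pushed near the top of the hole face towards its -x, the rack overbalances at about 20 degrees and falls onto its feet; this edge stays nearly in place. The 220 mm of bench in front of the feet is clear of other things.
- rack_short_edge (a point): Middle of the lower edge about which rack_short tips, 25 mm from its origin along its -x, on the bench. Pushed near the top of the hole face towards its -x, the rack overbalances at about 20 degrees and falls onto its feet; this edge stays nearly in place. The 190 mm of bench in front of the feet is clear of other things.
- bottle: Tall closed amber bottle with white cap, 68 mm diameter, 190 mm high, standing in a row with the two upended racks. Origin at the centre of its underside, z up. To be left alone.
- vial: Small capped vial, 30 mm diameter, 60 mm high, standing close beside rack_long. Origin at the centre of its underside, z up. To be left alone.
- jar: Small capped sample jar, 32 mm diameter, 50 mm high, standing close beside rack_short. Origin at the centre of its underside, z up. To be left alone.
- timer: Small bench timer lying flat, 60 x 70 x 18 mm. Origin at the centre of its underside, z up. To be left alone.
- beaker: Open plastic beaker, 70 mm diameter, 90 mm high. Origin at the centre of its underside, z up. To be left alone.

How it is judged:
By the outcome, as a careful person would: the job done as asked, in the order asked, and still so for the second after the job is handed in, with the robot touching nothing.
It also fails if it takes over 48 s, if anything falls off the work surface, if the arm or the gripper's body presses on something with over 40 N, if the wrist force passes 120 N, or if a joint passes its speed limit or range.

## Robot

A 7-joint arm with a two-finger parallel gripper is mounted at the origin on the work surface. World frame = base frame: x ahead of the robot, y to its left, z up, the work surface at z = 0. Lengths are in mm, angles in degrees, forces in N, time in s.
With the tool pointing down it reaches from about 350 to 900 mm from the base axis. Payload 7.2 kg.
Tool frame: the origin (TCP) lies at the very end of the fingers, on their centre line; the grasp point (between the pads) lies r.grasp_offset behind it (r.grasp_offset is the distance from the TCP to the grasp point, in mm); z points along the fingers, y is the direction in which the jaws open and shut (so a half turn about z gives the same grasp; the last joint's range is limited). The gripper opens to 85 mm and grips with 20 to 120 N. Pads are 22 mm wide; open, the fingers measure 114 mm over their backs; the gripper's body (76 mm by 85 mm) begins 54 mm behind the grasp point. The pads swing forward as they close: fully open they stand 13 mm farther back than shut.
Start: joints at [63.358, 23.554, -0.728, 91.456, 0.321, 64.991, -4.71], TCP at [241.532, -576.447, 231.297] pointing down, gripper open.
Joint ranges: [-169.25, 169.25], [-16.82, 113.86], [-84.01, 82.57], [7.8, 145.47], [-59.2, 239.2], [7.22, 106.19], [-163.78, 163.78]. Speed limits (degrees/s): [136.94, 136.94, 172.46, 172.46, 180, 180, 180].

## Interface

Orientations are given as [roll, pitch, yaw] about the fixed x, y, z axes, in that order (R = Rz(yaw) Ry(pitch) Rx(roll)).
In Python, from rig import monitor, viewer, ticket, r gives the robot as it stands.
- The arm moves only by the tool step_arm, never from a script. Its argument "steps" is a list of rows, each a list of 7 numbers: the shift along the tool's x, y, z in m, then the turn, a rotation vector about the tool's x, y, z in degrees, then the finger opening in m, from 0 to 0.0854. A call has 1 to 20 rows; each row is the pose to reach, as a shift and turn from the pose measured when the call began, along the tool's axes at that moment; what a row does not reach only later rows make up. A row lasts 1/12 s, in which the tool goes at most 41.7 mm and 7.16 degrees, less where a joint would pass 70% of its speed; a pose out of reach is approached as far as the arm can. A call with a gripper value outside its range is refused whole. The fingers move at their own pace and stop on an object; "squeeze" is the grip in N (left out, the last holds). Time passes only in rows, so rows that repeat a pose let the fingers close. It gives the time, the measured TCP pose, the force and the opening at its end, in the units of the state.
- monitor.get_obs(): the state, without advancing time (a new reading comes with each control period).
- viewer.snapshot(name): name is "scene" or "top" or "wrist"; returns a dict with "color" (480x640x3 uint8, blue, green, red), "camera_matrix" (3x3 intrinsics, pixels), "dist_coeffs" ([k1, k2, p1, p2, k3] as OpenCV has them; the pictures are not rectified), "xyz" and "attitude" of the camera in the world. Camera axes: x right, y down, z forward; pixel columns grow to the right and rows downward; lengths in mm; the calibration is good to about 2 mm. A picture is of the moment at which its call begins. There is no depth.
- ticket.hand_in(): hands the job in, once; it reports no verdict.
The state is a dict: "t": time; "joint_positions": joint angles; "qd": joint speeds; "effort": joint torques, N m; "position": TCP position; "eef_rot": TCP orientation; "contact_force": force on the tool from outside, world axes, zero at the start; "ft_torque": the same for the moment, N m; "grip_width": finger opening in mm.
Only numpy, scipy, OpenCV 4.12 (cv2) and the standard library are available. Lean on these libraries where they do the work, as an engineer would, in place of code of your own. Each camera call takes 0.05 s, during which the arm holds its last target.

## Working session

There is one attempt and no reset: what is moved stays moved. The work goes in short steps, Python scripts to look and compute and a tool call to move; the robot and the scene stay as the last step left them, time stands still between calls to the robot, and variables do not carry over. Pictures are saved under pics/ and viewed, and the job is handed in when it is done.

Besides the shell and the picture viewer there is one more tool, called after "Emit:" by a JSON object that holds its "method" and its "body", one argument or row to a line. step_arm: Moves the arm, as the interface text tells. Its arguments: {"type":"object","properties":{"steps":{"type":"array","items":{"type":"array","items":{"type":"number"}}},"squeeze":{"type":"number"}},"required":["steps"]}

```bash
ls; mkdir -p pics
python3 - <<'E'
from rig import monitor, viewer, r
import cv2,numpy as np
print(r.grasp_offset)
o=monitor.get_obs(); print(o)
for n in ["scene","top"]:
    s=viewer.snapshot(n); cv2.imwrite(f"pics/{n}0.png",s["color"])
    print(n,s["camera_matrix"],s["dist_coeffs"],s["xyz"],s["attitude"])
    np.savez(f"{n}0.npz",**{k:np.array(v) for k,v in s.items()})
E
```

```text
pics
18.700000000000003
{'t': 0.0, 'joint_positions': array([63.35699405, 23.59983046, -0.72779046, 91.50431152,  0.32093944,
       64.98952561, -4.7087042 ]), 'qd': array([ 0.00284345,  0.00024453,  0.04985976,  0.05571809,  0.00354463,
       -0.0054256 , -0.06028101]), 'effort': array([ 3.58516045e-04, -6.00629711e+01,  6.82135709e-01, -2.99400866e+01,
        1.39235059e-02,  1.07558048e-02,  6.45716773e-05]), 'position': array([ 241.31335425, -576.00083569,  230.45326919]), 'eef_rot': array([-1.79908624e+02,  6.78976932e-03,  2.27373886e+01]), 'contact_force': array([ 0.68562282, -0.12826726, -0.1825692 ]), 'ft_torque': array([ 0.00159578, -0.00132031,  0.0314132 ]), 'grip_width': 84.94706568211038}
scene [[521.60007294   0.         318.21522707]
 [  0.         521.60007294 252.33837627]
 [  0.           0.           1.        ]] [-0.13582447  0.          0.          0.          0.        ] [901.59300585 580.58962175 905.50664313] [-142.98509639    0.30402558  151.8702598 ]
top [[443.02549498   0.         317.51366631]
 [  0.         443.02549498 240.99777665]
 [  0.           0.           1.        ]] [-0.01484145  0.          0.          0.          0.        ] [380.92343195 -18.39447022 949.19564157] [-168.35472104   -0.22131205  -78.53532448]
```

View pics/scene0.png

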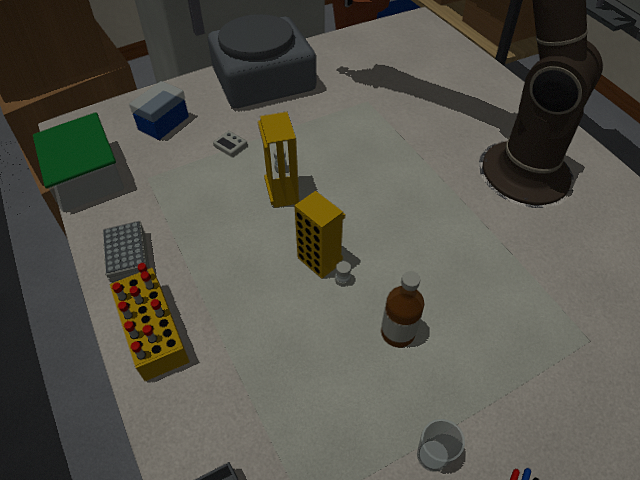

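View pics/top0.png

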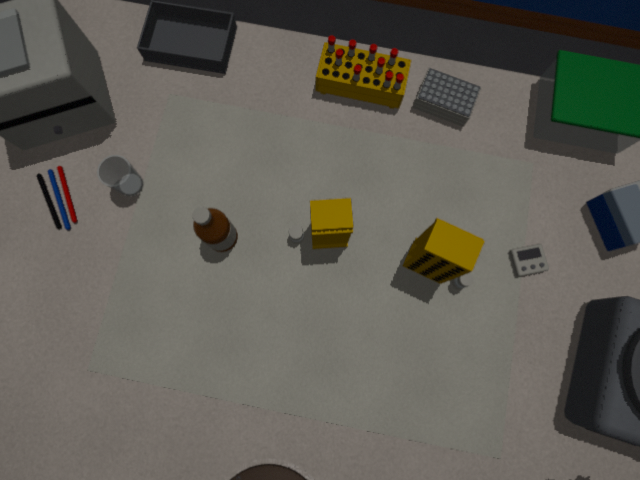

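The scene view shows the short rack at about (320,235) with the jar at (343,272), and the long rack at (280,160). In the top view, the short rack's top is at about (331,215), the long rack's top at (450,243), the bottle at (213,228) and the timer at (529,260). I'll crop in for the corners.

Run:
```python
import cv2,numpy as np
a=cv2.imread("pics/top0.png"); c=a[180:310,280:500]
c=cv2.convertScaleAbs(c,alpha=1.5); cv2.imwrite("pics/top_c.png",cv2.resize(c,None,fx=3.6,fy=3.6,interpolation=cv2.INTER_CUBIC))
a=cv2.imread("pics/scene0.png"); c=a[100:300,230:430]
c=cv2.convertScaleAbs(c,alpha=1.5); cv2.imwrite("pics/scene_c.png",cv2.resize(c,None,fx=3,fy=3,interpolation=cv2.INTER_CUBIC))
```

```text
(no output)
```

View pics/top_c.png

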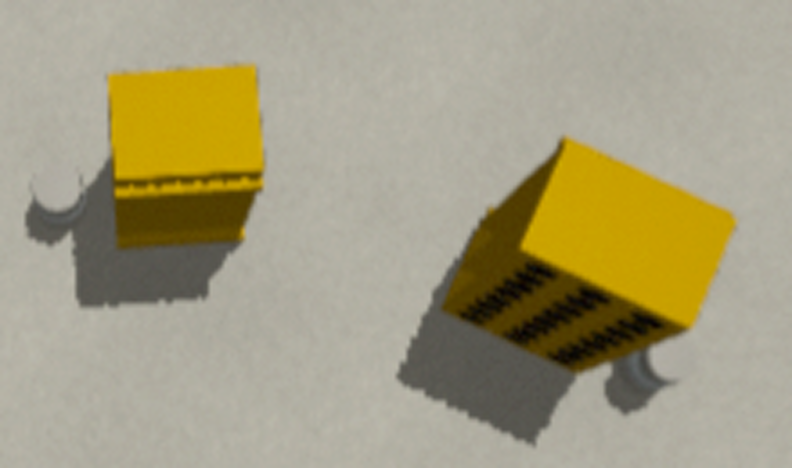

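View pics/scene_c.png

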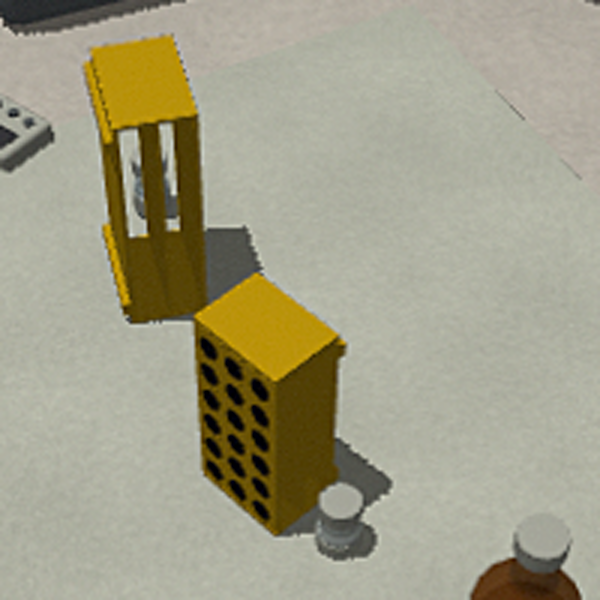

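```bash
cat > h.py <<'E'
import cv2,numpy as np
from scipy.spatial.transform import Rotation as Ro
def ray(s,uv,z):
    uv=np.array(uv,float).reshape(-1,1,2)
    p=cv2.undistortPoints(uv,s["camera_matrix"],s["dist_coeffs"]).reshape(-1,2)
    d=np.c_[p,np.ones(len(p))]@Ro.from_euler("xyz",s["attitude"],degrees=True).as_matrix().T
    c=np.array(s["xyz"]); return (c+d*((z-c[2])/d[:,2:]))
E
python3 - <<'E'
from h import *
t=np.load("top0.npz"); s=np.load("scene0.npz")
C=lambda l:[(280+x/3.6-.36,180+y/3.6-.36) for x,y in l]
D=lambda l:[(230+x/3-.33,100+y/3-.33) for x,y in l]
np.set_printoptions(precision=1,suppress=True)
def rep(n,p):
    print(n,p[:,:2].tolist(),"edge lens",np.linalg.norm(np.diff(p[:,:2],axis=0),axis=1), "ang",np.degrees(np.arctan2(*(np.diff(p[:,:2],axis=0)[:, ::-1].T))))
rep("short top hL,hR,fR,fL",ray(t,C([(108,74),(256,64),(262,180),(114,184)]),170))
rep("short base feet side L,R",ray(t,C([(118,247),(242,238)]),0))
rep("long top hL,hR,fR,fL",ray(t,C([(520,248),(690,327),(736,214),(565,137)]),200))
rep("long base hL,hR",ray(t,C([(443,309),(575,372)]),0))
rep("S short top",ray(s,D([(275,381),(195,317),(256,273),(343,340)]),170))
rep("S short base hole",ray(s,D([(275,533),(204,474)]),0))
rep("S long top: hL?",ray(s,D([(199,114),(173,36),(90,50),(107,125)]),200))
rep("S long base ",ray(s,D([(205,312),(130,322)]),0))
rep("jar top",ray(s,D([(341,500)]),50)); 
rep("jar topT",ray(t,C([(57,188)]),50))
rep("vial T",ray(t,C([(640,365)]),60)); rep("vialbase S",ray(s,D([(155,210)]),0))
rep("bottle cap T",ray(t,[(203,216)],190)); rep("bottle cap S",ray(s,[(411,281)],190))
rep("timer",ray(t,[(529,260)],18)); 
rep("beaker",ray(t,[(130,184)],0))
E
```

```text
short top hL,hR,fR,fL [[610.7725774457781, 39.857697767837244], [631.0435200155949, -32.93486991767143], [572.0117892697347, -47.03398042464482], [555.1716576104483, 25.301240430978922]] edge lens [75.6 60.7 74.3] ang [ -74.4 -166.6  103.1]
short base feet side L,R [[555.3338273118777, 24.572693218861332], [575.7758966818195, -48.00404077229703]] edge lens [75.4] ang [-74.3]
long top hL,hR,fR,fL [[556.4902395624003, -173.18099312786254], [534.864323077911, -258.2696603146878], [593.7937081887653, -272.96145004924915], [615.181459794468, -186.38366525496787]] edge lens [87.8 60.7 89.2] ang [-104.3  -14.    76.1]
long base hL,hR [[557.1439965441031, -174.64439440401026], [535.3333266765078, -258.20668229721355]] edge lens [86.4] ang [-104.6]
S short top [[610.7352952401532, 40.40992814488504], [630.2314063834627, -30.064761815575594], [578.3226030936296, -45.60127679096536], [557.5265920547079, 31.24168481106983]] edge lens [73.1 54.2 79.6] ang [ -74.5 -163.3  105.1]
S short base hole [[609.1607964517079, 37.301454190703225], [629.7681331940789, -32.115687209314615]] edge lens [72.4] a
[... 240 characters left out ...]
  74. ]
S long base  [[558.290618021095, -172.18744153251714], [614.3198371578821, -190.69407929308443]] edge lens [59.] ang [-18.3]
jar top [[573.6137371739135, 64.76852579129911]] edge lens [] ang []
jar topT [[573.106958614857, 63.835416175489016]] edge lens [] ang []
vial T [[536.7174875662259, -278.30448937709616]] edge lens [] ang []
vialbase S [[543.3390659822949, -293.8759349901288]] edge lens [] ang []
bottle cap T [[538.6809608347925, 217.46218720860904]] edge lens [] ang []
bottle cap S [[543.451445527841, 228.40308022155773]] edge lens [] ang []
timer [[619.3105566794868, -435.2035310348656]] edge lens [] ang []
beaker [[617.5135198990558, 456.35612256217644]] edge lens [] ang []
```

```bash
cat >> h.py <<'E'
def rel(o,targets):
    R=Ro.from_euler("xyz",o["eef_rot"],degrees=True)
    for p,yaw in targets:
        T=Ro.from_euler("xyz",[180,0,yaw],degrees=True)
        print(np.round(R.inv().apply(np.array(p)-o["position"])/1000,4),np.round((R.inv()*T).as_rotvec(degrees=True),2))
E
python3 - <<'E'
from h import *
from rig import monitor
rel(monitor.get_obs(),[((508,-206,235),-14.3)])
E
```

```text
[ 0.389  -0.2382 -0.0042] [-8.000e-02  3.000e-02  3.704e+01]
```

Emit:
{"method": "step_arm", "body": {
  "steps": [
    [0.026,-0.016,-0.001,0,0,2.5,0],
    [0.052,-0.032,-0.001,0,0,5,0],
    [0.078,-0.048,-0.002,0,0,7.5,0],
    [0.104,-0.064,-0.002,0,0,10,0],
    [0.13,-0.08,-0.002,0,0,12.5,0],
    [0.156,-0.095,-0.002,0,0,15,0],
    [0.182,-0.111,-0.003,0,0,17.5,0],
    [0.208,-0.127,-0.003,0,0,20,0],
    [0.234,-0.143,-0.003,0,0,22.5,0],
    [0.26,-0.159,-0.003,0,0,25,0],
    [0.286,-0.175,-0.004,0,0,27.5,0],
    [0.312,-0.191,-0.004,0,0,30,0],
    [0.338,-0.207,-0.004,0,0,32.5,0],
    [0.364,-0.223,-0.004,0,0,35,0],
    [0.389,-0.238,-0.004,0,0,37,0],
    [0.389,-0.238,-0.004,0,0,37,0],
    [0.389,-0.238,-0.004,0,0,37,0]
  ]
}}

```text
t: 1.52
position: [508.8, -204.2, 234.4]
eef_rot: [-179.9, 0.1, -14.0]
contact_force: [-0.4, -1.6, 0.8]
grip_width: -0.2
```

Run:
```python
from h import *
from rig import monitor,viewer
o=monitor.get_obs(); print(o["t"],o["position"],o["eef_rot"],o["grip_width"],o["contact_force"])
rel(o,[((510.6,-206.7,188),-14.3),((545.5-10*.969,-215.5+10*.245,188),-14.3)])
cv2.imwrite("pics/top1.png",viewer.snapshot("top")["color"])
```

```text
1.5167 [ 508.84706897 -204.18958245  234.36496589] [-1.79904230e+02  1.01294162e-01 -1.40272587e+01] -0.15852660835781796 [-0.43918976 -1.63685847  0.84796662]
[0.0024 0.0021 0.0464] [-0.1   0.1   0.27]
[0.0284 0.0021 0.0463] [-0.1   0.1   0.27]
```

View pics/top1.png

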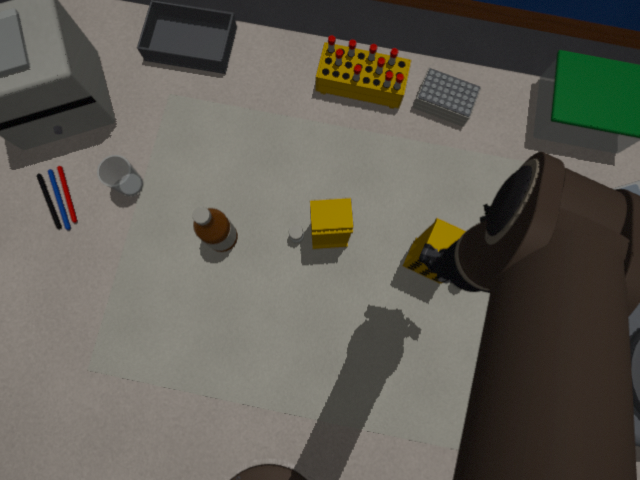

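The gripper is in front of the long rack's hole face, at about (430,262), with nothing disturbed. Next I descend and start the push.

Emit:
{"method": "step_arm", "body": {
  "steps": [
    [0.001,0.002,0.015,0,0,0.3,0],
    [0.001,0.002,0.03,0,0,0.3,0],
    [0.001,0.002,0.044,0,0,0.3,0],
    [0.001,0.002,0.044,0,0,0.3,0],
    [0.008,0.002,0.044,0,0,0.3,0],
    [0.014,0.002,0.044,0,0,0.3,0],
    [0.018,0.002,0.044,0,0,0.3,0],
    [0.022,0.002,0.044,0,0,0.3,0],
    [0.026,0.002,0.044,0,0,0.3,0],
    [0.03,0.002,0.044,0,0,0.3,0],
    [0.034,0.002,0.044,0,0,0.3,0],
    [0.038,0.002,0.044,0,0,0.3,0],
    [0.038,0.002,0.044,0,0,0.3,0]
  ]
}}

```text
t: 2.65
position: [545.0, -217.1, 190.3]
eef_rot: [-179.9, 0.1, -14.4]
contact_force: [-0.8, 0.2, 0.0]
grip_width: 0.1
```

Run:
```python
from h import *
from rig import monitor,viewer
o=monitor.get_obs(); print(o["t"],o["position"],o["eef_rot"],o["contact_force"])
c=viewer.snapshot("scene")["color"][80:240,200:400]
cv2.imwrite("pics/s2.png",cv2.resize(cv2.convertScaleAbs(c,alpha=1.5),None,fx=3.5,fy=3.5))
```

```text
2.65 [ 544.98971319 -217.12600607  190.2799645 ] [-1.79948258e+02  9.38515463e-02 -1.44480461e+01] [-0.79598404  0.22955971  0.0456564 ]
```

View pics/s2.png

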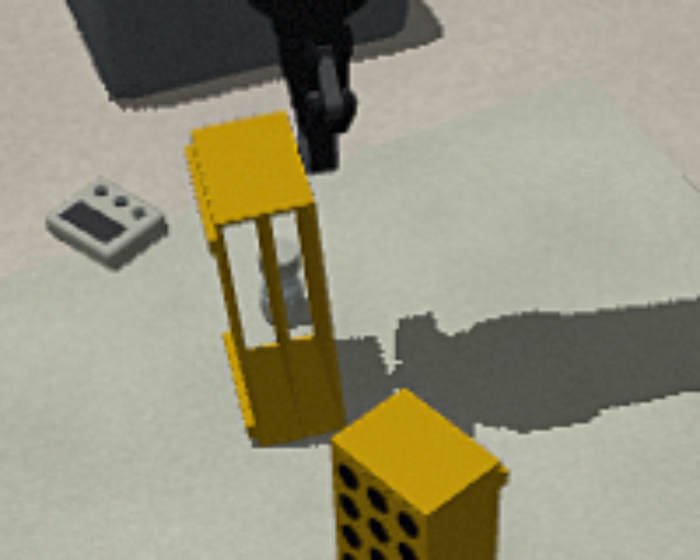

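The rack has begun to tilt cleanly: its top edge has moved left and its base is still at about (300,440). I continue the push, rising slightly.

Emit:
{"method": "step_arm", "body": {
  "steps": [
    [0.004,0,-0.001,0,0,0,0],
    [0.008,0,-0.002,0,0,0,0],
    [0.012,0,-0.003,0,0,0,0],
    [0.016,0,-0.004,0,0,0,0],
    [0.02,0,-0.005,0,0,0,0],
    [0.024,0,-0.006,0,0,0,0],
    [0.028,0,-0.007,0,0,0,0],
    [0.032,0,-0.008,0,0,0,0],
    [0.036,0,-0.008,0,0,0,0],
    [0.04,0,-0.009,0,0,0,0],
    [0.044,0,-0.009,0,0,0,0],
    [0.048,0,-0.009,0,0,0,0],
    [0.052,0,-0.01,0,0,0,0]
  ]
}}

```text
t: 3.78
position: [595.2, -230.1, 199.8]
eef_rot: [-179.9, 0.1, -14.5]
contact_force: [-0.1, 0.6, -0.2]
grip_width: -0.0
```

Run:
```python
from h import *
from rig import monitor,viewer
o=monitor.get_obs(); print(o["t"],o["position"],o["eef_rot"],o["contact_force"])
c=viewer.snapshot("scene")["color"][80:240,200:400]
cv2.imwrite("pics/s3.png",cv2.resize(cv2.convertScaleAbs(c,alpha=1.5),None,fx=3.5,fy=3.5))
```

```text
3.7833 [ 595.15269578 -230.09769131  199.83659922] [-1.79945787e+02  1.44649956e-01 -1.44519408e+01] [-0.12129669  0.61451006 -0.24128752]
```

View pics/s3.png

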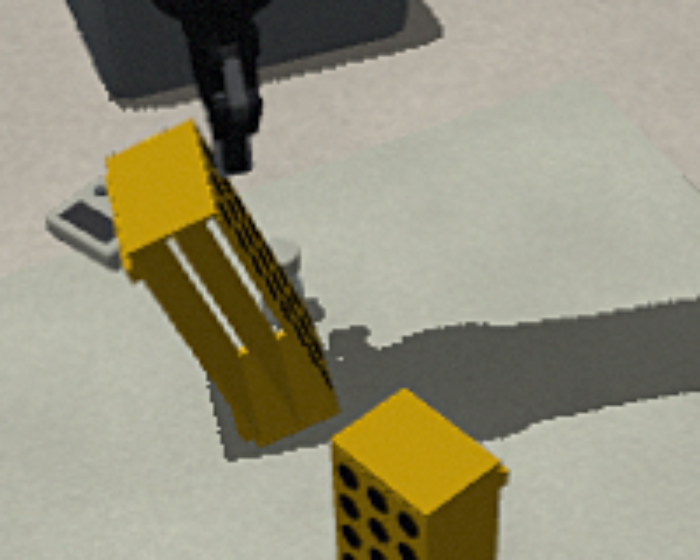

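The rack leans about 20 degrees and pivots about its edge. I push a little more, then hold and retreat.

Emit:
{"method": "step_arm", "body": {
  "steps": [
    [0.004,0,-0.001,0,0,0,0],
    [0.008,0,-0.001,0,0,0,0],
    [0.012,0,-0.001,0,0,0,0],
    [0.016,0,-0.001,0,0,0,0],
    [0.016,0,-0.002,0,0,0,0],
    [0.016,0,-0.002,0,0,0,0],
    [0.016,0,-0.002,0,0,0,0],
    [0.016,0,-0.002,0,0,0,0],
    [0.016,0,-0.002,0,0,0,0]
  ]
}}

```text
t: 4.58
position: [611.3, -234.2, 202.2]
eef_rot: [-179.9, 0.1, -14.4]
contact_force: [-0.1, -0.5, -0.1]
grip_width: -0.2
```

Run:
```python
from h import *
from rig import monitor,viewer
o=monitor.get_obs(); print(o["t"],o["position"],o["eef_rot"],o["contact_force"])
c=viewer.snapshot("scene")["color"][80:280,150:400]
cv2.imwrite("pics/s4.png",cv2.resize(cv2.convertScaleAbs(c,alpha=1.5),None,fx=3,fy=3))
```

```text
4.5833 [ 611.2502986  -234.22717892  202.15535142] [-1.79946798e+02  9.58316018e-02 -1.44488043e+01] [-0.09668208 -0.48728171 -0.12902934]
```

View pics/s4.png

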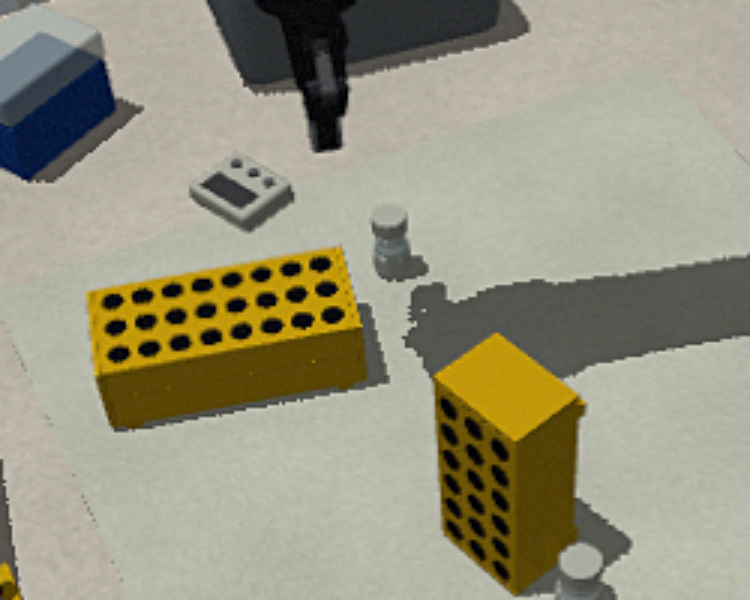

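The long rack lies with its holes up, at crop (220,330). The vial and timer are undisturbed. Next is the short rack.

Run:
```python
from h import *
from rig import monitor,viewer
rel(monitor.get_obs(),[((611,-234,250),-14.4),((668,17,250),15.6),((664,16,160),15.6)])
```

```text
[-0.0004 -0.0002 -0.0478] [-0.06  0.1  -0.05]
[-0.0078 -0.2574 -0.0476] [ -0.08   0.08 -30.05]
[-0.0113 -0.2554  0.0424] [ -0.08   0.08 -30.05]
```

Emit:
{"method": "step_arm", "body": {
  "steps": [
    [0,0,-0.024,0,0,0,0],
    [0,0,-0.048,0,0,0,0],
    [-0.001,-0.021,-0.048,0,0,-2.5,0],
    [-0.001,-0.043,-0.048,0,0,-5,0],
    [-0.002,-0.064,-0.048,0,0,-7.5,0],
    [-0.003,-0.086,-0.048,0,0,-10,0],
    [-0.003,-0.107,-0.048,0,0,-12.5,0],
    [-0.004,-0.129,-0.048,0,0,-15,0],
    [-0.005,-0.15,-0.048,0,0,-17.5,0],
    [-0.005,-0.172,-0.048,0,0,-20,0],
    [-0.006,-0.193,-0.048,0,0,-22.5,0],
    [-0.007,-0.215,-0.048,0,0,-25,0],
    [-0.007,-0.236,-0.048,0,0,-27.5,0],
    [-0.008,-0.257,-0.048,0,0,-30,0],
    [-0.008,-0.257,-0.048,0,0,-30,0],
    [-0.008,-0.257,-0.048,0,0,-30,0]
  ]
}}

```text
t: 5.97
position: [667.9, 19.2, 250.2]
eef_rot: [-179.9, 0.1, 15.8]
contact_force: [0.4, -0.8, -0.0]
grip_width: -0.1
```

Run:
```python
from h import *
from rig import monitor,viewer
o=monitor.get_obs(); print(o["t"],o["position"],o["eef_rot"],o["contact_force"])
rel(o,[((664,16,161),15.6),((620.5+9.63,4+2.69,161),15.6)])
c=viewer.snapshot("scene")["color"][60:300,150:470]
cv2.imwrite("pics/s5.png",cv2.resize(cv2.convertScaleAbs(c,alpha=1.5),None,fx=2.5,fy=2.5))
```

```text
5.9667 [667.94612094  19.16177448 250.19774955] [-1.79867841e+02  6.00750180e-02  1.57899468e+01] [ 0.38066296 -0.79032199 -0.00981864]
[-0.0046  0.0022  0.0892] [-0.13  0.06  0.19]
[-0.0397  0.0019  0.0892] [-0.13  0.06  0.19]
```

View pics/s5.png

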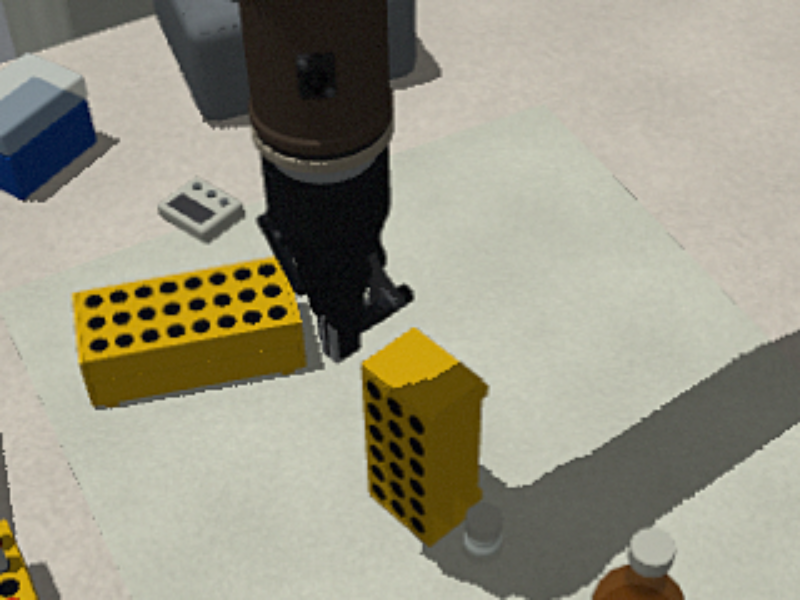

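The tip is behind the short rack, at crop (340,350). Descend and begin the push.

Emit:
{"method": "step_arm", "body": {
  "steps": [
    [-0.001,0.002,0.025,0,0,0,0],
    [-0.002,0.002,0.05,0,0,0,0],
    [-0.003,0.002,0.072,0,0,0,0],
    [-0.004,0.002,0.089,0,0,0,0],
    [-0.005,0.002,0.089,0,0,0,0],
    [-0.013,0.002,0.089,0,0,0,0],
    [-0.021,0.002,0.089,0,0,0,0],
    [-0.027,0.002,0.089,0,0,0,0],
    [-0.032,0.002,0.089,0,0,0,0],
    [-0.036,0.002,0.089,0,0,0,0],
    [-0.04,0.002,0.089,0,0,0,0],
    [-0.044,0.002,0.089,0,0,0,0],
    [-0.048,0.002,0.089,0,0,0,0],
    [-0.048,0.002,0.089,0,0,0,0]
  ]
}}

```text
t: 7.18
position: [621.4, 2.1, 161.4]
eef_rot: [-179.9, 0.1, 15.6]
contact_force: [0.0, -0.1, -1.6]
grip_width: 0.2
```

Run:
```python
from h import *
from rig import monitor,viewer
o=monitor.get_obs(); print(o["t"],o["position"],o["eef_rot"],o["contact_force"])
c=viewer.snapshot("scene")["color"][60:300,150:470]
cv2.imwrite("pics/s6.png",cv2.resize(cv2.convertScaleAbs(c,alpha=1.5),None,fx=2.5,fy=2.5))
```

```text
7.1833 [621.38537086   2.11604239 161.36515226] [-1.79932994e+02  9.77138729e-02  1.56222419e+01] [ 0.00400595 -0.09085597 -1.56791305]
```

View pics/s6.png

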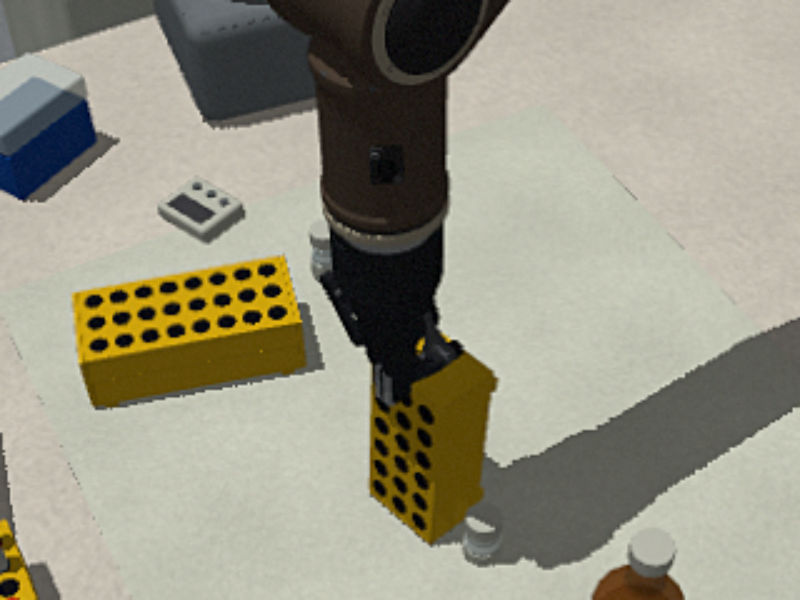

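The rack tips as expected, with its base unmoved. I continue the push and then hold.

Emit:
{"method": "step_arm", "body": {
  "steps": [
    [-0.004,0,-0.001,0,0,0,0],
    [-0.008,0,-0.002,0,0,0,0],
    [-0.012,0,-0.003,0,0,0,0],
    [-0.016,0,-0.004,0,0,0,0],
    [-0.02,0,-0.005,0,0,0,0],
    [-0.024,0,-0.006,0,0,0,0],
    [-0.028,0,-0.007,0,0,0,0],
    [-0.032,0,-0.008,0,0,0,0],
    [-0.036,0,-0.008,0,0,0,0],
    [-0.04,0,-0.009,0,0,0,0],
    [-0.044,0,-0.009,0,0,0,0],
    [-0.048,0,-0.009,0,0,0,0],
    [-0.052,0,-0.01,0,0,0,0],
    [-0.056,0,-0.01,0,0,0,0],
    [-0.06,0,-0.01,0,0,0,0],
    [-0.06,0,-0.01,0,0,0,0],
    [-0.06,0,-0.01,0,0,0,0],
    [-0.06,0,-0.01,0,0,0,0],
    [-0.06,0,-0.01,0,0,0,0],
    [-0.06,0,-0.01,0,0,0,0]
  ]
}}

```text
t: 8.9
position: [564.2, -13.8, 171.4]
eef_rot: [-179.9, 0.1, 15.6]
contact_force: [0.1, 0.7, 0.6]
grip_width: -0.0
```

Run:
```python
from h import *
from rig import monitor,viewer
o=monitor.get_obs(); print(o["t"],o["position"],o["eef_rot"],o["contact_force"])
c=viewer.snapshot("scene")["color"][60:300,150:470]
cv2.imwrite("pics/s7.png",cv2.resize(cv2.convertScaleAbs(c,alpha=1.5),None,fx=2.5,fy=2.5))
```

```text
8.9 [564.17598726 -13.80403046 171.38214505] [-1.79926962e+02  7.74326609e-02  1.56318534e+01] [0.0820743  0.68787079 0.56240123]
```

View pics/s7.png

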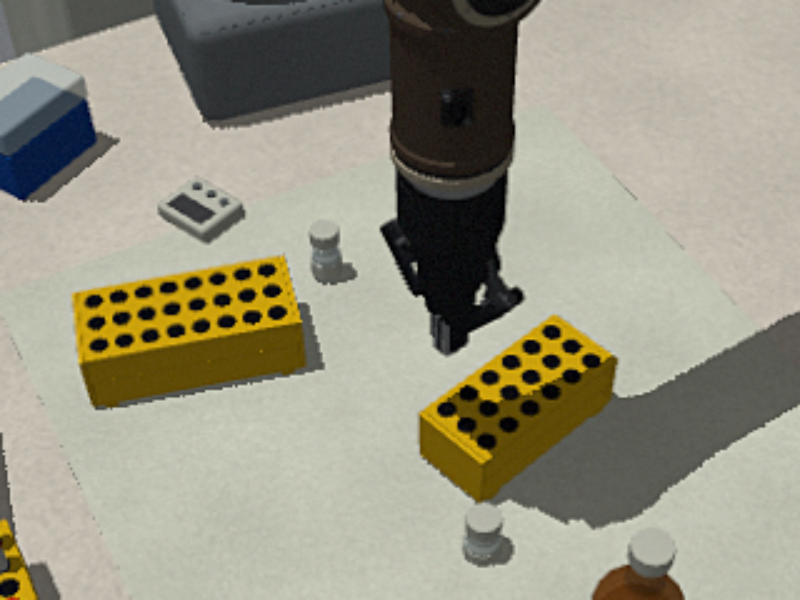

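Both racks are down with their holes up. I raise the tool, do a last check and compare with the first pictures.

Emit:
{"method": "step_arm", "body": {
  "steps": [
    [0,0,-0.025,0,0,0,0],
    [0,0,-0.05,0,0,0,0],
    [0,0,-0.075,0,0,0,0],
    [0,0,-0.1,0,0,0,0],
    [0,0,-0.1,0,0,0,0],
    [0,0,-0.1,0,0,0,0],
    [0,0,-0.1,0,0,0,0],
    [0,0,-0.1,0,0,0,0]
  ]
}}

```text
t: 9.62
position: [563.7, -14.0, 270.1]
eef_rot: [-179.9, 0.2, 15.6]
contact_force: [0.4, -0.1, -0.3]
grip_width: 0.3
```

Run:
```python
from h import *
from rig import monitor,viewer
o=monitor.get_obs(); print(o["t"],o["position"],o["contact_force"])
c=viewer.snapshot("scene")["color"]; cv2.imwrite("pics/s8.png",c)
a=cv2.imread("pics/scene0.png")
for n,(x0,y0,x1,y1) in dict(timer=(210,128,250,158),bottle=(380,270,428,350),beaker=(412,415,468,475),jar=(333,262,355,288)).items():
    # shift by phase correlation
    g=[cv2.cvtColor(i[y0:y1,x0:x1],cv2.COLOR_BGR2GRAY).astype(np.float32) for i in (a,c)]
    print(n,cv2.phaseCorrelate(*g))
s=viewer.snapshot("scene")
# hole-face corners
print(s["xyz"])
```

```text
9.6167 [563.66515241 -13.97263961 270.10811993] [ 0.42622025 -0.05893441 -0.25618966]
timer ((-0.02819476961451528, -0.05497771761730519), 1.005551723043124)
bottle ((0.008541231366343993, -0.0770026925711278), 0.9936181383828322)
beaker ((-0.006738097667199128, 0.02635852446415754), 1.0029941263463762)
jar ((-0.42140655960624684, 0.08190798566181812), 0.8132337611398579)
[901.59300585 580.58962175 905.50664313]
```

View pics/s8.png

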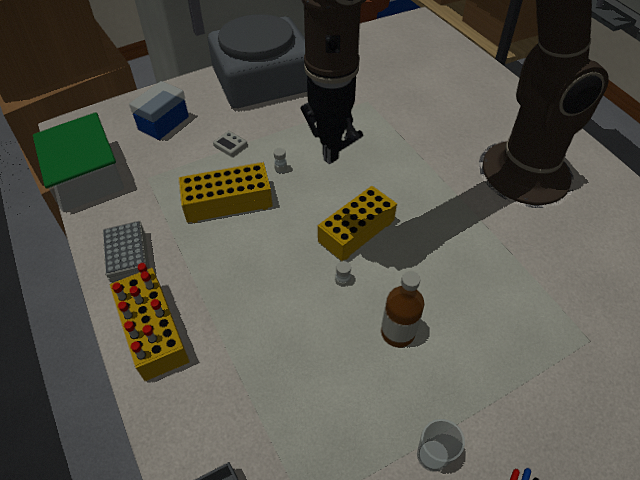

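The final view shows both racks flat with holes up, at (225,190) and (357,220). The jar, vial, timer, bottle and beaker are in place. The jar's small apparent shift comes from its background changing.

Run:
```python
from rig import ticket
print(ticket.hand_in())
```

```text
the job is handed in; nothing more can be done
None
```

Both racks are down on their feet with their tube holes facing up. I tipped the long rack first and then the short one, each with closed fingertips pushing slowly near the top of its hole face. I then raised the tool clear and handed the job in just after 9.6 s of robot time.

**Final picture:** both racks lie flat, and the tool was about 200 mm above the short rack with a wrist force of about 0.5 N.

**Other objects:** comparing the first and last pictures, the timer, bottle and beaker moved less than 0.1 px. The vial was checked by eye only and looks unmoved.

**The one check that was less clean:** the jar showed a shift of about 0.4 px with a lower match score. I put this down to the rack and its shadow changing behind it, because the fingers never came near the jar and it looks unmoved.

I judged by eye from the pictures that the racks did not slide. I did not measure the final position of their tipping edges.

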